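Clamp the small steel vice with the quick-release lever

ROBOT

A 6-joint arm with a two-finger parallel gripper is mounted at the origin on a cart in front of the work surface, level with it; the furniture and walls round the work are solid. World frame = base frame: x ahead of the robot, y to its left, z up, the work surface at z = 0. Lengths are in m, angles in rad, forces in N, time in s.
With the tool pointing down it reaches from about 0.25 to 0.8 m from the base axis. Payload 3.9 kg.
Tool frame: the origin (TCP) lies midway between the tips of the shut fingers; the grasp point (between the pads) lies 19 mm behind it; z points along the fingers, x is the direction in which the jaws open and shut, and the axes are right-handed (so a half turn about z gives the same grasp; the last joint's range is limited). The gripper opens to 85 mm and grips with 20 to 120 N. Pads are 22 mm wide; open, the fingers measure 114 mm over their backs; the gripper's body (76 mm by 85 mm) begins 54 mm behind the grasp point. The pads swing forward as they close: fully open they stand 13 mm farther back than shut.
Start: joints at [-1.124, 0.26, -0.138, 1.173, 0, 1.571], TCP at [0.227, -0.473, 0.231] pointing down, gripper open.
Joint ranges: [-2.78, 2.78], [-0.83, 1.72], [-1.28, 1.37], [-1.9, 2.12], [-1.57, 1.48], [-3.14, 3.14]. Speed limits (rad/s): [2.57, 2.57, 3.14, 3.14, 3.14, 3.14].

INTERFACE

Orientations are given as a 3x3 rotation matrix whose columns are the frame's x, y, z axes.
In Python, from bench import readout, snapshot, order gives the robot as it stands.
- The arm moves only by the tool jog_arm, never from a script. Its argument "commands" is one flat list of numbers, 6 for each row, row after row: the shift along the world's x, y, z in m, then the turn, a rotation vector about the world's x, y, z in degrees. In form: [tx, ty, tz, rx, ry, rz, tx, ty, tz, rx, ry, rz, ...]. A call has 1 to 10 rows; each row shifts and turns the commanded pose from where the row before left it; what a row does not reach is not made up. A row lasts 1/10 s, in which the tool goes at most 50 mm and 8.59 degrees, less where a joint would pass 70% of its speed; a pose out of reach is approached as far as the arm can. A call with a gripper value outside its range is refused whole. "claw" is the closure, from -1 (fully open) to 1 (shut), set as the call begins (left out, the last holds). The fingers move at their own pace and stop on an object; "force" is the grip in N (left out, the last holds). Time passes only in rows, so rows that do not move let the fingers close. It gives the time, the measured TCP pose, the force and the opening at its end, in the units of the state.
- readout.read_state(): the state, without advancing time (a new reading comes with each control period).
- snapshot(name): name is "side" or "top" or "wrist"; returns a dict with "img" (480x640x3 uint8, blue, green, red), "fov_y" (degrees; the focal length in pixels is half the picture's height over the tangent of half this angle, whatever the lens; pixels are square), "cx", "cy" (the principal point, pixels), "rvec" (rotation vector, rad) and "tvec" (3), from world to camera coordinates, as OpenCV has them. Camera axes: x right, y down, z forward; pixel columns grow to the right and rows downward; lengths in m; the calibration is good to about 2 mm. A picture is of the moment at which its call begins. There is no depth.
- order.job_done(): hands the job in, once; it reports no verdict.
The state is a dict: "clock": time; "joints": joint angles; "qd": joint speeds; "effort": joint torques, N m; "tool_pos": TCP position; "ee_rot": TCP orientation; "force": force on the tool from outside, world axes, zero at the start; "moment": the same for the moment, N m; "grip_width": finger opening in m.
Only numpy, scipy, OpenCV 4.12 (cv2) and the standard library are available. Lean on these libraries where they do the work, as an engineer would, in place of code of your own. Each camera call takes 0.05 s, during which the arm holds its last target. There are 200 camera calls.

TASK

The small steel vice sits loose under its strap clamp. Turn that clamp's black wing nut clockwise until it is fully tight, with the lever still open, then press its orange quick-release lever down flat so that the vice is held firmly where it stands. Leave the other clamp, the one over the black power supply, as it is.

Things in the scene. Friction and masses are not known exactly. Their poses are not given: they have to be found in the camera images.
- vice_clamp_nut_grip (a point): Wing nut of the clamp over the steel vice: centre of its black bar, 46 mm long (point x), 12 mm thick (y), 26 mm high; the blue strap's top lies 24 mm below this point. Turns about the vertical through the point; sinks with the strap as it tightens, up to 6 mm in all. When tight, the bar is in line with the strap. The lever's stud is 100 mm away at the strap's other end
- vice_clamp_nut (a joint): Turn of that nut, rad: 0 = quite loose, grows clockwise seen from above, 1.4 = hard stop, fully tight. It starts loose between 0.1 and 0.5. Turns with about 0.08 N m and stays where it is left
- vice_clamp_lever_pad (a point): Pressing face of the orange cam lever of the clamp over the steel vice; flat bar, paddle 10 mm thick, 22 wide, ending 17 mm along point -x. The level pivot axis (along point y) lies 65 mm along +x and 5 mm along -z. z points out of the face, up and towards the nut. Open, the lever slants up, away from the nut; closing swings it outward and down to level. Sinks with the strap as the nut tightens
- vice_clamp_lever (a joint): Swing of that lever, rad: 0 = open, 60 degrees above level; 1.05 = shut, level, hard stop. Starts between 0 and 0.2. Closing needs a firm push of about 6 N at the paddle; it stays where it is left. Only with the nut tight does the cam drive the foot firmly on to the vice
- vice_clamp_foot: Black rubber foot, 16 mm across, on a spring under the middle of the blue strap of the vice's clamp; it presses on the vice once nut and lever are tight (about 13 N). Origin at the middle of the clamp, at about the height of the bench top, x towards the nut
- vice: Small steel toolmaker's vice, 34 x 104 x 36 mm, loose (0.6 kg), lying across under the strap of its clamp on an aluminium base plate 12 mm thick. Origin at the centre of its underside, y along its length. It may be to the left or the right of the microscope, which stands straight ahead of the robot, 0.15 m to either side and 0.40 m tall: cross above that
- supply_clamp_nut (a joint): Turn of the wing nut of the other, like clamp, which stands over the black power supply (46 x 98 x 30 mm). To be left as it is
- supply_clamp_lever (a joint): Swing of the lever of the other clamp, over the power supply. To be left as it is

How it is judged:
By the outcome, as a careful person would: the job done as asked, in the order asked, and still so for the second after the job is handed in, with the robot touching nothing.
It also fails if it takes over 54 s, if anything falls off the work surface, if the arm or the gripper's body presses on something with over 40 N, if the wrist force passes 120 N, or if a joint passes its speed limit or range.

## Working session

There is one attempt and no reset: what is moved stays moved. The work goes in short steps, Python scripts to look and compute and a tool call to move; the robot and the scene stay as the last step left them, time stands still between calls to the robot, and variables do not carry over. Pictures are saved under pics/ and viewed, on a budget of 10 in all, crops included, one or two more only if the job needs it, and the job is handed in when it is done.

Besides the shell and the picture viewer there is one more tool, called after ">>>" in YAML: its name, and indented under it one key for each argument. jog_arm: Moves the arm, as the interface text tells. Its arguments: {"type":"object","properties":{"commands":{"type":"array","items":{"type":"number"}},"claw":{"type":"number"},"force":{"type":"number"}},"required":["commands"]}

```bash
ls; mkdir -p pics
cat > h.py <<'E'
import numpy as np, cv2
from bench import readout, snapshot, order
def cam(s):
    f=240/np.tan(np.radians(s["fov_y"])/2); K=np.array([[f,0,s["cx"]],[0,f,s["cy"]],[0,0,1]])
    R=cv2.Rodrigues(np.array(s["rvec"],float))[0]; t=np.array(s["tvec"],float).ravel(); return K,R,t
def ray(c,u,v):
    K,R,t=c; d=R.T@np.linalg.inv(K)@[u,v,1]; return -R.T@t, d/np.linalg.norm(d)
def onz(c,u,v,z):
    o,d=ray(c,u,v); return o+d*(z-o[2])/d[2]
def tri(a,b):
    (o,d),(p,e)=a,b; A=np.stack([d,-e],1); s=np.linalg.lstsq(A,p-o,rcond=None)[0]
    q,r=o+s[0]*d,p+s[1]*e; return (q+r)/2,np.linalg.norm(q-r)
def proj(c,P):
    K,R,t=c; q=K@(R@np.array(P,float)+t); return q[:2]/q[2]
E
python3 - <<'E'
from h import *
import pickle
S={n:snapshot(n) for n in("side","top")}
pickle.dump(S,open("s0.pkl","wb"))
cv2.imwrite("pics/side0.png",S["side"]["img"]);cv2.imwrite("pics/top0.png",S["top"]["img"])
for n in S:
    K,R,t=cam(S[n]);print(n,-R.T@t,R[2],K[0,0])
print(readout.read_state())
E
```

```text
pics
side [0.36526295 0.98562564 0.60373236] [ 0.07002011 -0.88817165 -0.45414568] 467.30115971773023
top [ 0.42693466 -0.00578383  1.06549682] [ 0.04127676  0.00518756 -0.99913428] 472.4833546208209
{'clock': 0.1, 'joints': array([-1.12401039e+00,  2.60644013e-01, -1.39256979e-01,  1.17270477e+00,
        3.92409311e-06,  1.57084595e+00]), 'qd': array([-0.00048647, -0.00160915,  0.00356237,  0.00273181,  0.00075953,
        0.000253  ]), 'effort': array([ 4.10009784e-05, -4.06508625e+01,  2.54527849e+01,  1.01156998e-02,
        6.06000617e-05, -2.66815221e-06]), 'tool_pos': array([ 0.22656836, -0.472904  ,  0.23052827]), 'ee_rot': array([[ 4.32023735e-01, -9.01861900e-01, -7.78263425e-04],
       [-9.01860421e-01, -4.32024436e-01,  1.63351968e-03],
       [-1.80943798e-03, -3.83429211e-06, -9.99998363e-01]]), 'force': array([ 0.40288905, -0.26493752,  0.36957908]), 'moment': array([-0.00724386,  0.0112286 ,  0.06559721]), 'grip_width': 0.08559116945468988}
```

View pics/top0.png

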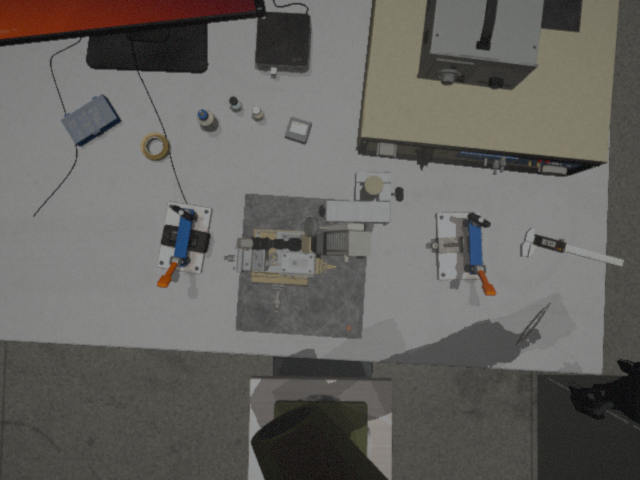

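View pics/side0.png

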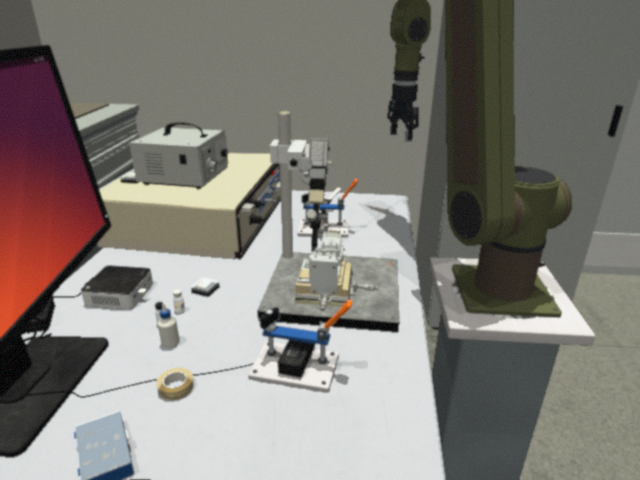

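The top view shows the vice on the right at about (462,245). Its clamp has a blue strap at (475,243), the black nut at the far end (480,220), and the orange lever toward the robot at (488,285). The supply clamp is on the left at (185,240). The side view has the vice's clamp partly hidden behind the microscope, at (325,207).

```bash
cat >> h.py <<'E'
def mask(img,col):
    h=cv2.cvtColor(img,cv2.COLOR_BGR2HSV)
    return cv2.inRange(h,(100,120,50),(125,255,255)) if col=="blue" else cv2.inRange(h,(3,150,80),(16,255,255))
def blobs(img,col,amin=40):
    n,l,s,c=cv2.connectedComponentsWithStats(mask(img,col))
    r=[]
    for i in range(1,n):
        if s[i,4]>amin:
            cn=cv2.findContours((l==i).astype('uint8'),0,2)[0][0]
            r.append((s[i,4],c[i].round(1),cv2.boxPoints(cv2.minAreaRect(cn)).round(1).tolist()))
    return r
E
python3 - <<'E'
from h import *
import pickle
S=pickle.load(open("s0.pkl","rb"))
for n in S:
    for col in("blue","orange"):
        for b in blobs(S[n]["img"],col): print(n,col,b)
c=cam(S["top"])
for z in(.08,.1): print(z,[onz(c,u,v,z).round(3) for u,v in((480,220),(475,243),(479,265),(488,290))])
E
```

```text
side blue (np.int32(85), array([329.3, 206.3]), [[319.79998779296875, 203.5], [341.70001220703125, 202.1999969482422], [342.1000061035156, 207.89999389648438], [320.1000061035156, 209.1999969482422]])
side blue (np.int32(43), array([164.7, 314. ]), [[160.0, 312.0], [168.0, 310.0], [169.5, 315.8999938964844], [161.5, 317.8999938964844]])
side blue (np.int32(549), array([296.8, 335. ]), [[263.3999938964844, 336.20001220703125], [265.1000061035156, 324.6000061035156], [328.29998779296875, 333.6000061035156], [326.70001220703125, 345.20001220703125]])
side blue (np.int32(301), array([116.3, 473.7]), [[91.80000305175781, 478.6000061035156], [129.6999969482422, 463.70001220703125], [133.60000610351562, 473.70001220703125], [95.69999694824219, 488.5]])
side orange (np.int32(53), array([350.8, 186.6]), [[341.8999938964844, 196.1999969482422], [355.20001220703125, 178.39999389648438], [357.6000061035156, 180.1999969482422], [344.29998779296875, 198.0]])
side orange (np.int32(4786), array([ 25.5, 268.8]), [[0.0, 337.0], [0.0, 217.0], [74.0, 217.0], [74.0, 337.0]])
side orange (np.int32(203), a
[... 530 characters left out ...]
, [192.0, 38.0], [0.0, 38.0]])
top orange (np.int32(193), array([166.7, 276. ]), [[156.10000610351562, 284.5], [170.89999389648438, 259.8999938964844], [179.10000610351562, 264.8999938964844], [164.39999389648438, 289.3999938964844]])
top orange (np.int32(169), array([486.5, 284.6]), [[475.0, 273.0], [483.3999938964844, 268.79998779296875], [495.6000061035156, 293.20001220703125], [487.20001220703125, 297.3999938964844]])
0.08 [array([ 0.504, -0.327,  0.08 ]), array([ 0.456, -0.317,  0.08 ]), array([ 0.411, -0.325,  0.08 ]), array([ 0.359, -0.344,  0.08 ])]
0.1 [array([ 0.503, -0.321,  0.1  ]), array([ 0.456, -0.311,  0.1  ]), array([ 0.411, -0.319,  0.1  ]), array([ 0.361, -0.337,  0.1  ])]
```

>>> jog_arm:
  commands: [0.03,0.025,0.02,0,0,0,0.03,0.025,0.015,0,0,0,0.03,0.025,0.015,0,0,0,0.03,0.025,0.01,0,0,0,0.03,0.025,0.01,0,0,0,0.03,0.02,0,0,0,0,0,0,0,0,0,0]

```text
clock: 0.8
tool_pos: [0.4099, -0.3262, 0.3011]
ee_rot: [[0.437, -0.9, 0.001], [-0.9, -0.437, 0.001], [-0.0, -0.002, -1.0]]
force: [-0.3, -0.7, -0.3]
grip_width: 0.0852
```

Run:
```python
from h import *
import pickle
s=snapshot("wrist");pickle.dump(s,open("w1.pkl","wb"));cv2.imwrite("pics/w1.png",s["img"])
K,R,t=cam(s);print(-R.T@t,R[2],K[0,0],readout.read_state()["tool_pos"])
for col in("blue","orange"):
    for b in blobs(s["img"],col,200): print(col,b)
```

```text
[ 0.48375978 -0.28960984  0.44325776] [-0.28855358 -0.13970617 -0.94721646] 369.6759607357607 [ 0.40808825 -0.3271912   0.30081075]
blue (np.int32(2192), array([340.6, 154. ]), [[310.20001220703125, 191.39999389648438], [351.0, 99.5], [374.70001220703125, 110.0999984741211], [333.8999938964844, 202.0]])
orange (np.int32(1087), array([306.1, 245.9]), [[285.8999938964844, 268.29998779296875], [307.1000061035156, 204.6999969482422], [329.6000061035156, 212.1999969482422], [308.3999938964844, 275.79998779296875]])
```

View pics/w1.png

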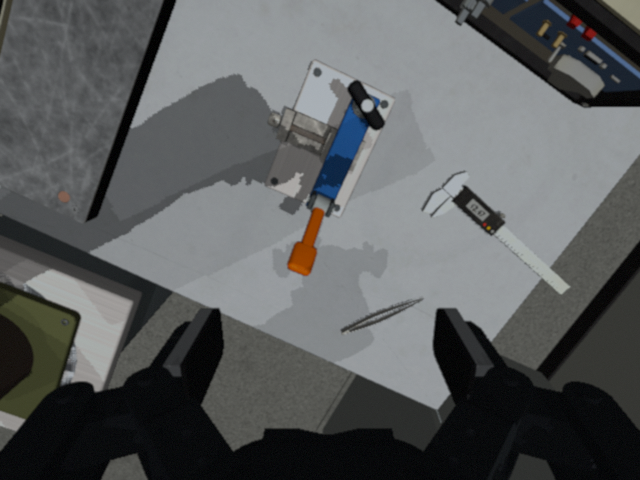

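The wrist view shows the vice's clamp in full. The nut bar is centred at (367,104), with ends at about (352,86) and (381,126). The strap runs from (363,104) to (322,197), and the paddle end is at about (302,258).

Run:
```python
from h import *
import pickle
S=pickle.load(open("s0.pkl","rb"));w=cam(pickle.load(open("w1.pkl","rb")));T=cam(S["top"]);D=cam(S["side"])
print("nut",tri(ray(w,367,104),ray(T,480,220)))
print("paddle top-w",tri(ray(w,302,258),ray(T,490,290)),"top-side",tri(ray(T,490,292),ray(D,356,180)))
print("blue w-T", tri(ray(w,340.6,154),ray(T,474.8,244.8)))
for z in(.08,.1):
  P=[onz(w,*p,z) for p in((352,86),(381,126),(367,104),(322,197),(363,104))]
  d=P[1]-P[0];e=P[2]-P[3];print(z,[p.round(3) for p in P],"bar ang",np.degrees(np.arctan2(d[1],d[0])),np.linalg.norm(d),"strap ang",np.degrees(np.arctan2(e[1],e[0])),np.linalg.norm(e))
```

```text
nut (array([ 0.50244419, -0.31685125,  0.11173912]), np.float64(0.0009042680591554939))
paddle top-w (array([ 0.36481599, -0.32325428,  0.14792298]), np.float64(0.0030585936071487506)) top-side (array([ 0.35865602, -0.3223873 ,  0.15456574]), np.float64(0.0038200459831696765))
blue w-T (array([ 0.45279793, -0.31829155,  0.0742121 ]), np.float64(0.00020431928917636082))
0.08 [array([ 0.512, -0.3  ,  0.08 ]), array([ 0.493, -0.34 ,  0.08 ]), array([ 0.505, -0.319,  0.08 ]), array([ 0.407, -0.32 ,  0.08 ]), array([ 0.503, -0.316,  0.08 ])] bar ang -115.32036457247442 0.044868954195791365 strap ang 0.33474158008649996 0.09735237700150194
0.1 [array([ 0.511, -0.299,  0.1  ]), array([ 0.493, -0.338,  0.1  ]), array([ 0.504, -0.318,  0.1  ]), array([ 0.412, -0.318,  0.1  ]), array([ 0.502, -0.315,  0.1  ])] bar ang -115.32036457247446 0.042398589667233096 strap ang 0.3347415800865257 0.09199241568245925
```

>>> jog_arm:
  commands: [0.019,0.002,-0.02,0,0,7.8,0.019,0.002,-0.02,0,0,7.8,0.019,0.002,-0.02,0,0,7.8,0.019,0.002,-0.02,0,0,7.8,0.019,0.002,-0.02,0,0,7.8,0,0,0,0,0,0,0,0,0,0,0,0]
  claw: 0

```text
clock: 1.55
tool_pos: [0.5004, -0.3187, 0.2006]
ee_rot: [[0.902, -0.432, -0.003], [-0.432, -0.902, 0.001], [-0.003, 0.0, -1.0]]
force: [-0.2, -0.5, 1.9]
grip_width: 0.0428
```

Run:
```python
from h import *
import pickle
s=snapshot("wrist");pickle.dump(s,open("w2.pkl","wb"));cv2.imwrite("pics/w2.png",s["img"])
K,R,t=cam(s);print(-R.T@t,R[2]);st=readout.read_state();print(st["tool_pos"],st["ee_rot"].round(4),st["joints"].round(3))
for col in("blue","orange"):
    for b in blobs(s["img"],col,200): print(col,b)
print(proj(cam(s),(.503,-.317,.11)))
```

```text
[ 0.53602835 -0.24359402  0.34264106] [-0.14164422 -0.28920589 -0.94672956]
[ 0.50063993 -0.31906871  0.20158978] [[ 9.021e-01 -4.316e-01 -1.100e-03]
 [-4.316e-01 -9.021e-01  0.000e+00]
 [-1.000e-03  5.000e-04 -1.000e+00]] [-5.670e-01  3.910e-01 -2.200e-02  1.158e+00 -1.000e-03  1.450e+00]
blue (np.int32(3413), array([271.4, 250. ]), [[200.6999969482422, 268.3999938964844], [321.20001220703125, 207.3000030517578], [335.8999938964844, 236.39999389648438], [215.39999389648438, 297.3999938964844]])
orange (np.int32(2607), array([154.8, 337.3]), [[107.80000305175781, 355.79998779296875], [197.1999969482422, 280.5], [218.10000610351562, 305.3999938964844], [128.6999969482422, 380.6000061035156]])
[331.76711467 237.65696483]
```

View pics/w2.png

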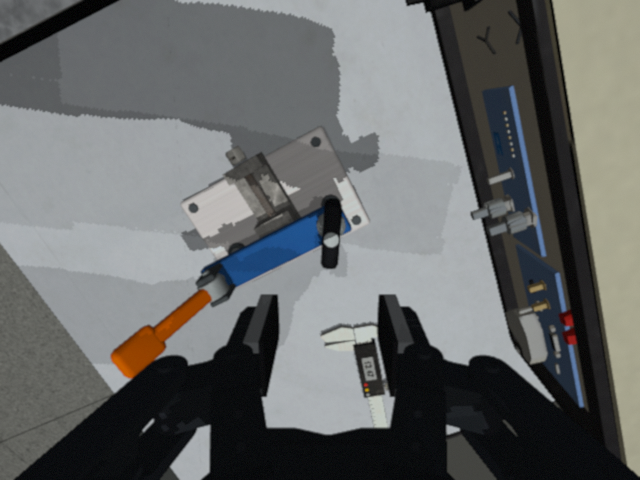

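The nut now sits upright in the image at (331,240), square between the jaws. The bar's ends are at about (331,200) and (330,268).

Run:
```python
from h import *
import pickle
S=pickle.load(open("s0.pkl","rb"));w=cam(pickle.load(open("w1.pkl","rb")));T=cam(S["top"]);s2=pickle.load(open("w2.pkl","rb"));w2=cam(s2)
print(tri(ray(w,367.5,105),ray(w2,331,240)),tri(ray(T,480,220),ray(w2,331,240)),onz(w2,331,240,.112))
g=s2["img"].max(2); 
for z in (.1,.113):
  d=onz(w2,331,200,z)-onz(w2,330.5,268,z);print(np.degrees(np.arctan2(d[1],d[0])),np.linalg.norm(d))
sub=g[190:275,310:355];
m=((sub<40)*255).astype('uint8');c=max(cv2.findContours(m,0,2)[0],key=cv2.contourArea);print(cv2.minAreaRect(c))
# paddle
print("paddle",tri(ray(w,302,260),ray(w2,137,350)))
# strap ends
for p in ((216,283),(329,222)): print(onz(w2,*p,.075))
```

```text
(array([ 0.50227482, -0.31744504,  0.11271648]), np.float64(0.00012199888149186101)) (array([ 0.502035  , -0.31747089,  0.11121171]), np.float64(0.0007919082640524632)) [ 0.5021243 -0.3176336  0.112    ]
64.23378708382268 0.049685085064125126
64.23378708382265 0.04702310320030397
((21.499996185302734, 42.49999237060547), (18.999996185302734, 68.99998474121094), 0.0)
paddle (array([ 0.36078358, -0.32325082,  0.14025114]), np.float64(0.0009754437114841694))
[ 0.39793769 -0.32295081  0.075     ]
[ 0.50149391 -0.31583648  0.075     ]
```

>>> jog_arm:
  commands: [0.0015,0.0015,-0.03,0,0,0,0,0,-0.03,0,0,0,0,0,-0.03,0,0,0,0,0,-0.017,0,0,0,0,0,-0.01,0,0,0,0,0,0,0,0,0]

```text
clock: 2.2
tool_pos: [0.5022, -0.3172, 0.0842]
ee_rot: [[0.903, -0.43, -0.001], [-0.43, -0.903, 0.0], [-0.001, 0.0, -1.0]]
force: [-0.5, 0.8, 1.5]
grip_width: 0.0428
```

>>> jog_arm:
  commands: [0,0,0,0,0,0,0,0,0,0,0,0,0,0,0,0,0,0,0,0,0,0,0,0,0,0,0,0,0,0]
  claw: 1
  force: 30

```text
clock: 2.7
tool_pos: [0.5032, -0.3173, 0.0859]
ee_rot: [[0.903, -0.429, 0.0], [-0.429, -0.903, -0.001], [0.001, 0.001, -1.0]]
force: [-3.4, 1.0, 6.8]
grip_width: 0.0137
```

>>> jog_arm:
  commands: [0,0,-0.0005,0,0,-5,0,0,-0.0005,0,0,-5,0,0,-0.0005,0,0,-5,0,0,-0.0005,0,0,-5,0,0,0,0,0,0]

```text
clock: 3.2
tool_pos: [0.5034, -0.3175, 0.0843]
ee_rot: [[0.701, -0.713, 0.001], [-0.713, -0.701, -0.002], [0.002, 0.001, -1.0]]
force: [-3.6, 1.1, 8.4]
grip_width: 0.0139
```

>>> jog_arm:
  commands: [0,0,-0.0006,0,0,-5,0,0,-0.0006,0,0,-5,0,0,-0.0006,0,0,-5,0,0,-0.0006,0,0,-5,0,0,-0.0006,0,0,-5,0,0,-0.0006,0,0,-5,0,0,-0.0004,0,0,-4,0,0,0,0,0,0]

```text
clock: 4.0
tool_pos: [0.5037, -0.3179, 0.0815]
ee_rot: [[0.182, -0.983, 0.002], [-0.983, -0.182, -0.003], [0.003, -0.001, -1.0]]
force: [-4.8, 1.9, 14.9]
grip_width: 0.0133
```

Run:
```python
from h import *
st=readout.read_state();print(st["moment"],st["force"],st["ee_rot"].round(3),st["grip_width"])
```

```text
[ 0.35035125  1.11507512 -0.03368195] [-4.7531351   1.92091666 14.87285726] [[ 0.182 -0.983  0.002]
 [-0.983 -0.182 -0.003]
 [ 0.003 -0.001 -1.   ]] 0.013306959951680896
```

>>> jog_arm:
  commands: [0,0,0,0,0,-3,0,0,0,0,0,-3,0,0,0,0,0,-3,0,0,0,0,0,0]

```text
clock: 4.4
tool_pos: [0.5037, -0.318, 0.0813]
ee_rot: [[0.027, -1.0, 0.002], [-1.0, -0.027, -0.003], [0.003, -0.002, -1.0]]
force: [-5.5, 0.5, 13.4]
grip_width: 0.0133
```

```bash
cat > st.py <<'E'
from h import *
st=readout.read_state();x=st["ee_rot"][:,0];print(st["moment"].round(3),st["force"].round(1),np.degrees(np.arctan2(x[1],x[0])).round(2),st["grip_width"],st["tool_pos"].round(4))
E
python3 st.py
```

```text
[0.167 1.063 0.203] [-5.5  0.5 13.4] -88.44 0.013263660735819523 [ 0.5037 -0.318   0.0813]
```

>>> jog_arm:
  commands: [0,0,0,0,0,-2,0,0,0,0,0,-2,0,0,0,0,0,0]

```text
clock: 4.7
tool_pos: [0.504, -0.318, 0.0814]
ee_rot: [[-0.042, -0.999, 0.003], [-0.999, 0.042, -0.003], [0.003, -0.003, -1.0]]
force: [-5.1, 0.8, 13.6]
grip_width: 0.0136
```

```bash
python3 st.py
```

```text
[0.157 0.94  0.207] [-5.1  0.8 13.6] -92.42 0.013597928425253 [ 0.504  -0.318   0.0814]
```

>>> jog_arm:
  commands: [0,0,0,0,0,-2,0,0,0,0,0,-2,0,0,0,0,0,-2,0,0,0,0,0,0]

```text
clock: 5.1
tool_pos: [0.5041, -0.3181, 0.0815]
ee_rot: [[-0.144, -0.99, 0.002], [-0.99, 0.144, -0.004], [0.003, -0.003, -1.0]]
force: [-4.6, -0.0, 12.7]
grip_width: 0.0136
```

```bash
python3 st.py
```

```text
[0.058 1.037 1.149] [-4.6 -0.  12.7] -98.26 0.01357119435507227 [ 0.5041 -0.3181  0.0815]
```

>>> jog_arm:
  commands: [0,0,0,0,0,0,0,0,0,0,0,0,0,0,0,0,0,0,0,0,0.01,0,0,0,0,0,0.03,0,0,0,-0.01,0,0.04,0,0,0,-0.03,0,0.04,0,0,0,-0.04,0,0.02,0,0,0,0,0,0,0,0,0]
  claw: 0

```text
clock: 6.0
tool_pos: [0.421, -0.3176, 0.2226]
ee_rot: [[-0.149, -0.989, 0.003], [-0.989, 0.149, -0.003], [0.003, -0.003, -1.0]]
force: [1.3, -0.5, -0.9]
grip_width: 0.0429
```

```bash
python3 st.py
python3 - <<'E'
from h import *
import pickle
s=snapshot("wrist");t=snapshot("top");pickle.dump((s,t),open("w3.pkl","wb"));cv2.imwrite("pics/w3.png",s["img"])
for col in("blue","orange"):
    for b in blobs(s["img"],col,200): print(col,b)
E
```

```text
[-0.075  0.029  0.01 ] [ 1.3 -0.5 -0.9] -98.54 0.04286247699338176 [ 0.421  -0.3176  0.2226]
blue (np.int32(3130), array([324.3, 177. ]), [[293.20001220703125, 100.9000015258789], [325.6000061035156, 95.0], [350.3999938964844, 229.60000610351562], [318.0, 235.60000610351562]])
orange (np.int32(1848), array([344.9, 302.4]), [[322.79998779296875, 250.89999389648438], [352.20001220703125, 246.6999969482422], [365.20001220703125, 337.1000061035156], [335.79998779296875, 341.29998779296875]])
```

View pics/w3.png

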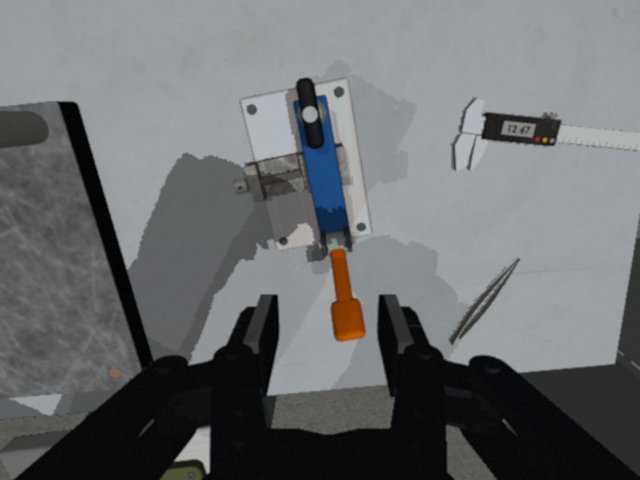

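The nut bar, from (304,80) to (317,147), lies in line with the strap, from (309,100) to (334,232). With the 1.15 N m stop torque, that means it is tight. The lever is still open, with its paddle end at about (350,338) and its root at (337,247).

Run:
```python
from h import *
import pickle
s,t=pickle.load(open("w3.pkl","rb"));w=cam(s);T=cam(t)
for b in blobs(t["img"],"orange",30)+blobs(t["img"],"blue",100): print(b)
a=lambda p,q,z:(lambda d:np.degrees(np.arctan2(d[1],d[0])))(onz(w,*p,z)-onz(w,*q,z))
print("bar",a((304,80),(317,147),.107),"strap",a((309.4,100),(334.2,232),.07),"nut top",onz(w,310.5,114,.107))
for z in(.06,.07,.08):print("stud",z,onz(w,337,243,z))
for z in(.12,.13,.14,.15):print("tip",z,onz(w,348,333,z),"neck", onz(w,345,305,z-.02))
m=mask(s["img"],"orange")
for v in(255,270,285,300,305,315,325,335,340):
    x=np.flatnonzero(m[v]);print(v,x.min(),x.max()) if len(x) else None
w1=cam(pickle.load(open("w1.pkl","rb")));w2=cam(pickle.load(open("w2.pkl","rb")))
print(tri(ray(w1,300,272),ray(w2,120,368)))
```

```text
(np.int32(4830), array([73.1, 15.1]), [[-0.0, 0.0], [186.0, 0.0], [186.0, 38.0], [0.0, 38.0]])
(np.int32(194), array([166.8, 275.9]), [[156.39999389648438, 284.0], [170.89999389648438, 259.8999938964844], [179.10000610351562, 264.8999938964844], [164.60000610351562, 289.0]])
(np.int32(165), array([485.9, 284.7]), [[474.79998779296875, 272.6000061035156], [482.79998779296875, 268.6000061035156], [495.0, 293.0], [487.0, 297.0]])
(np.int32(478), array([182.5, 238.1]), [[172.6999969482422, 257.8999938964844], [179.5, 216.8000030517578], [192.0, 218.8000030517578], [185.1999969482422, 260.0]])
(np.int32(344), array([474.3, 245.8]), [[467.6000061035156, 226.10000610351562], [479.70001220703125, 225.5], [481.5, 262.8999938964844], [469.5, 263.5]])
bar 2.2333261093779657 strap 1.9434929049911798 nut top [ 0.50194212 -0.31789854  0.107     ]
stud 0.06 [ 0.39250956 -0.32141899  0.06      ]
stud 0.07 [ 0.3961045  -0.32166417  0.07      ]
stud 0.08 [ 0.39969944 -0.32190935  0.08      ]
tip 0.12 [ 0.34017001 -0.32098194  0.12      ] neck [ 0.35326877 -0.32135385  0.1       ]
tip 0.13 [ 0.34678232 -0.32130502  0.13      ] neck [ 0.35888754 -0.3216385   0.11      ]
tip 0.14 [ 0.35339463 -0.3216281   0.14      ] neck [ 0.36450631 -0.32192315  0.12      ]
tip 0.15 [ 0.36000693 -0.32195118  0.15      ] neck [ 0.37012508 -0.32220781  0.13      ]
255 331 344
270 334 346
285 336 349
300 337 357
305 332 359
315 333 361
325 334 363
335 335 363
340 338 345
(array([ 0.35512635, -0.32469641,  0.15332306]), np.float64(0.0013959439211223513))
```

Run:
```python
from h import *
import pickle
s,t=pickle.load(open("w3.pkl","rb"));w=cam(s);T=cam(t)
print("tip",tri(ray(w,349.5,338.5),ray(T,491,295)))
print("shank root", tri(ray(w,337.5,250),ray(T,478.8,270.6)))
print("centroid",tri(ray(w,344.9,302.4),ray(T,485.9,284.7)))
st=np.array([.502,-.3177,0])-0.1*np.array([np.cos(.036),np.sin(.036),0]);print(st)
```

```text
tip (array([ 0.35551137, -0.32373971,  0.15163907]), np.float64(0.003275385383439474))
shank root (array([ 0.39895337, -0.32132693,  0.09274226]), np.float64(0.0013648917323461802))
centroid (array([ 0.37300185, -0.32238444,  0.13131676]), np.float64(0.00017659937902542733))
[ 0.40206479 -0.32129922  0.        ]
```

>>> jog_arm:
  commands: [-0.01,-0.0045,0,0,0,5,-0.011,0,0,0,0,5,0,0,0,0,0,0,0,0,0,0,0,0,0,0,-0.03,0,0,0,0,0,-0.03,0,0,0,0,0,-0.018,0,0,0,0,0,0,0,0,0]
  claw: 1

```text
clock: 6.9
tool_pos: [0.4013, -0.3198, 0.1372]
ee_rot: [[0.027, -1.0, -0.005], [-1.0, -0.028, 0.004], [-0.004, 0.005, -1.0]]
force: [-0.6, 0.8, 0.3]
grip_width: -0.0003
```

```bash
python3 st.py
python3 - <<'E'
from h import *
s=snapshot("wrist");cv2.imwrite("pics/w4.png",s["img"])
E
```

```text
[0.001 0.003 0.015] [-0.6  0.8  0.3] -88.42 -0.0002592944752479704 [ 0.4013 -0.3198  0.1372]
```

View pics/w4.png

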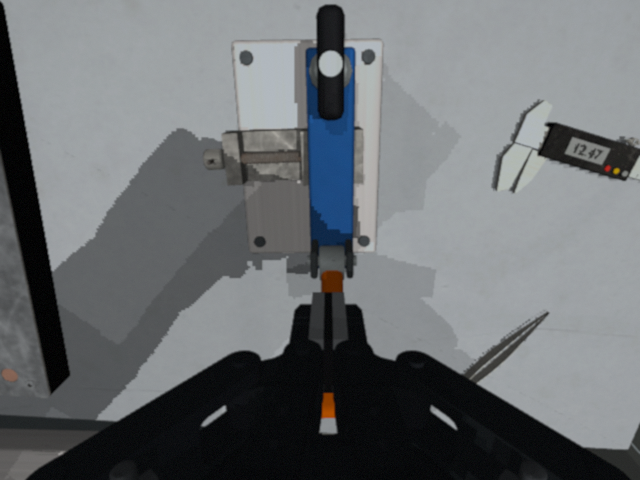

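The shut fingers stand over the lever shank, centred on it. I'm starting the push.

>>> jog_arm:
  commands: [-0.009,-0.002,0.003,0,0,0,-0.009,0,0,0,0,0,-0.004,0,-0.002,0,0,0,-0.004,0,-0.002,0,0,0,-0.004,0,-0.003,0,0,0,-0.004,0,-0.003,0,0,0,0,0,0,0,0,0]

```text
clock: 7.65
tool_pos: [0.3691, -0.3244, 0.1344]
ee_rot: [[0.027, -1.0, 0.003], [-1.0, -0.027, -0.002], [0.002, -0.003, -1.0]]
force: [0.9, -1.5, 3.2]
grip_width: 0.0002
```

```bash
python3 st.py
python3 - <<'E'
from h import *
for n in("side","top"):
    for b in blobs(snapshot(n)["img"],"orange",15): print(n,b[0],b[1],b[2])
E
```

```text
[-0.162 -0.148  0.002] [ 0.9 -1.5  3.2] -88.43 0.00015363685861421376 [ 0.3691 -0.3244  0.1344]
side 39 [352.9 190.2] [[344.0, 198.0], [358.5, 183.5], [360.0, 185.0], [345.5, 199.5]]
side 4826 [ 25.9 268.6] [[0.0, 337.0], [0.0, 219.0], [75.0, 219.0], [75.0, 337.0]]
side 207 [338.3 313.8] [[323.0, 324.0], [348.5, 298.5], [353.5, 303.5], [328.0, 329.0]]
top 4775 [72.  15.3] [[-0.0, 0.0], [186.0, 0.0], [186.0, 38.0], [0.0, 38.0]]
top 17 [188.6  10.4] [[184.8000030517578, 8.0], [193.0, 7.0], [193.8000030517578, 13.199999809265137], [185.5, 14.199999809265137]]
top 192 [166.7 276. ] [[156.10000610351562, 284.3999938964844], [172.10000610351562, 260.3999938964844], [179.89999389648438, 265.6000061035156], [163.89999389648438, 289.6000061035156]]
top 46 [480.7 275.9] [[477.3999938964844, 271.3999938964844], [481.6000061035156, 270.3999938964844], [484.20001220703125, 280.70001220703125], [479.8999938964844, 281.79998779296875]]
```

>>> jog_arm:
  commands: [-0.004,0,-0.005,0,0,0,-0.004,0,-0.005,0,0,0,-0.004,0,-0.006,0,0,0,-0.003,0,-0.005,0,0,0,-0.003,0,-0.005,0,0,0,-0.003,0,-0.005,0,0,0,-0.002,0,-0.005,0,0,0,0,0,0,0,0,0]

```text
clock: 8.55
tool_pos: [0.3465, -0.3245, 0.0976]
ee_rot: [[0.028, -1.0, 0.002], [-1.0, -0.028, -0.002], [0.002, -0.002, -1.0]]
force: [3.2, -1.5, 3.3]
grip_width: 0.0
```

```bash
python3 st.py
python3 - <<'E'
from h import *
for b in blobs(snapshot("side")["img"],"orange",15): print(b[0],b[1],b[2])
E
```

```text
[-0.297 -0.616  0.011] [ 3.2 -1.5  3.3] -88.4 3.094255855971891e-05 [ 0.3465 -0.3245  0.0976]
26 [355.2 200.3] [[344.0, 200.89999389648438], [365.0, 198.8000030517578], [365.1000061035156, 200.0], [344.1000061035156, 202.10000610351562]]
4801 [ 25.6 268.6] [[0.0, 337.0], [0.0, 216.0], [74.0, 216.0], [74.0, 337.0]]
206 [338.3 313.8] [[323.0, 324.0], [348.5, 298.5], [353.5, 303.5], [328.0, 329.0]]
```

>>> jog_arm:
  commands: [-0.002,0,-0.004,0,0,0,-0.001,0,-0.003,0,0,0,0,0,-0.003,0,0,0,0,0,-0.002,0,0,0,0,0,0,0,0,0]

```text
clock: 9.1
tool_pos: [0.3433, -0.3242, 0.0882]
ee_rot: [[0.028, -1.0, 0.002], [-1.0, -0.028, -0.002], [0.002, -0.002, -1.0]]
force: [-1.1, 2.0, 23.4]
grip_width: -0.0002
```

```bash
python3 st.py
```

```text
[0.557 0.146 0.008] [-1.1  2.  23.4] -88.39 -0.00023961125147283115 [ 0.3433 -0.3242  0.0882]
```

>>> jog_arm:
  commands: [0,0,-0.002,0,0,0,0,0,0,0,0,0]

```text
clock: 9.3
tool_pos: [0.3432, -0.3243, 0.0877]
ee_rot: [[0.028, -1.0, 0.003], [-1.0, -0.028, -0.003], [0.003, -0.003, -1.0]]
force: [-3.8, 5.1, 36.0]
grip_width: 0.0001
```

Force rose by 13 N over 0.5 mm, so the lever is on its hard stop. Next I lift away and look.

>>> jog_arm:
  commands: [0,0,0.01,0,0,0,0,0,0.03,0,0,0,0,0,0.04,0,0,0,0,0,0.04,0,0,0,0,0,0.04,0,0,0,0,0,0,0,0,0]

```text
clock: 9.9
tool_pos: [0.3431, -0.3246, 0.2475]
ee_rot: [[0.028, -1.0, 0.003], [-1.0, -0.028, -0.004], [0.004, -0.003, -1.0]]
force: [0.2, -0.2, -0.4]
grip_width: 0.0002
```

```bash
python3 - <<'E'
from h import *
import pickle
s=snapshot("wrist");d=snapshot("side");t=snapshot("top")
a=cv2.resize(d["img"][150:250,280:400],(480,400),interpolation=2);b=s["img"][:400,120:440]
cv2.imwrite("pics/f.png",np.hstack([a,b]))
S=pickle.load(open("s0.pkl","rb"))
for n,x in(("side",d),("top",t)):
    for c in("orange","blue"):
        for q in blobs(x["img"],c,25): print(n,c,q[0],q[1],q[2])
w=cam(s);T=cam(t)
m=mask(s["img"],"orange");ys,xs=np.nonzero(m);print("orange wrist",xs.mean(),ys.mean(),ys.min(),ys.max())
i=[q for q in blobs(t["img"],"orange",60) if q[1][0]>400]
if i: print("lever centroid",tri(ray(w,xs.mean(),ys.mean()),ray(T,*i[0][1])))
E
python3 st.py
```

```text
side orange 33 [357.2 202.3] [[344.0, 202.0], [366.0, 202.0], [366.0, 204.0], [344.0, 204.0]]
side orange 4786 [ 25.6 268.8] [[0.0, 337.0], [0.0, 216.0], [74.0, 216.0], [74.0, 337.0]]
side orange 206 [338.3 313.8] [[323.0, 324.0], [348.5, 298.5], [353.5, 303.5], [328.0, 329.0]]
side blue 95 [329.  208.6] [[320.0, 206.0], [342.0, 206.0], [342.0, 211.0], [320.0, 211.0]]
side blue 43 [164.7 314. ] [[159.89999389648438, 311.20001220703125], [168.0, 310.0], [168.89999389648438, 316.3999938964844], [160.8000030517578, 317.6000061035156]]
side blue 552 [296.6 335. ] [[263.29998779296875, 335.70001220703125], [265.1000061035156, 324.20001220703125], [328.29998779296875, 333.8999938964844], [326.6000061035156, 345.3999938964844]]
side blue 304 [116.2 473.7] [[91.0, 478.8999938964844], [129.6999969482422, 463.70001220703125], [133.60000610351562, 473.70001220703125], [94.9000015258789, 488.79998779296875]]
top orange 4795 [72.6 15.3] [[-0.0, 0.0], [189.0, 0.0], [189.0, 38.0], [0.0, 38.0]]
top orange 194 [166.8 275.9] [[156.10000610351562, 284.3999938964844], [172.10000610351562, 260.3999938964844], [179.89999389648438, 265.6000061035156], [163.89999389648438, 289.6000061035156]]
top orange 213 [478.8 293.3] [[475.0, 274.0], [483.0, 274.0], [483.0, 307.0], [475.0, 307.0]]
top blue 33 [202.9 115. ] [[197.5, 114.5], [202.5, 109.5], [207.5, 114.5], [202.5, 119.5]]
top blue 481 [182.5 238. ] [[172.60000610351562, 256.29998779296875], [179.1999969482422, 216.6999969482422], [192.1999969482422, 218.89999389648438], [185.60000610351562, 258.3999938964844]]
top blue 382 [473.6 246.8] [[468.0, 226.0], [479.0, 226.0], [479.0, 264.0], [468.0, 264.0]]
orange wrist 326.20197044334975 200.69387755102042 89 236
lever centroid (array([ 0.35292638, -0.32320876,  0.08474419]), np.float64(0.001076352458844957))
[ 0.034 -0.046  0.005] [-0.5 -0.2  0.3] -88.4 0.00017987709274305626 [ 0.3409 -0.3224  0.2419]
```

View pics/f.png

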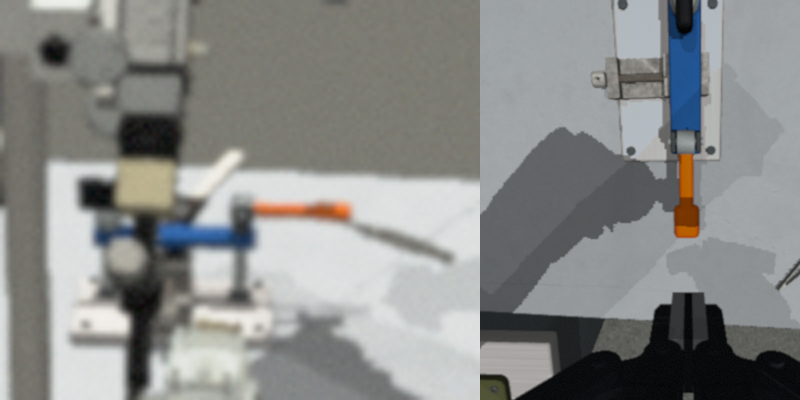

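The lever is level, the nut bar is in line with the strap, and the supply clamp's pixels are unchanged.

```bash
python3 -c "
from bench import order; print(order.job_done())"
```

```text
the job is handed in; nothing more can be done
None
```

The vice's clamp is tightened and locked, and the job was handed in at about 10 s on the clock, well inside the 54 s limit.

- **Nut:** I gripped the black wing nut and turned it clockwise, with the lever still open, until it hit its stop. The turning moment rose from about 0.2 to 1.15 N m, and the bar then measured 2.2° against the strap's 1.9°, so they are in line. The nut also sank by about 5 mm, as it should.
- **Lever:** I pressed the orange lever down its arc with shut fingers until it met its stop. The force rose from 23 to 36 N over the last 0.5 mm. The side view shows the lever level.
- **Other checks:** The supply clamp's strap and lever are where they were in the first pictures, to within measurement noise. The arm is clear of everything at z ≈ 0.24 m, with about zero force on it.
- **Not checked:** I did not measure the foot's grip on the vice directly. That the vice is held, and stayed where it stood, rests on the nut and lever stops and on the vice looking unmoved in the pictures.

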